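# Tap a whetstone down in its holder until the spacer strips are pinned

## Task

The whetstone has been clamped too high and crooked in its holder, so the two steel spacer strips under it are loose. Tap or press its left and right ends down by turns, gently (never with more than 28 N, it would crack), until it sits hard on both strips and they stay pinned when you let go. Then check: give the front end of the left strip and after it that of the right strip a light push of about 3 N towards the back, which must not shift it; leave both strips where they lie, and do not disturb the things around.

Things in the scene. Friction and masses are not known exactly. Their poses are not given: they have to be found in the camera images.
- holder: metal whetstone holder, fixed; foot plate 90 (x) x 225 (y) x 10 mm, bed 56 x 150 mm, 30 mm high, with a springy rubber pad (about 30 N/mm) under each strip, whose top lies 27.5 to 32.5 mm above the worktop, not always alike; at each end a jaw whose top is 54 mm up, clamp screw at the left end to y = 137 mm. Origin: centre of its underside; x to the back, y to the left
- stone: the whetstone, grey below, brick-red above, 60 (x) x 150 (y) x 25 mm, held at its short ends by the jaws' friction; origin: centre of its underside; axes as the holder's when level. It can only move along z and rock about x (to 0.12 rad). It starts 3 to 17 mm above the strips, rocked by up to 0.05 rad. Fully down, its top above each strip is 64 to 70 mm above the worktop, perhaps not level
- stone_left_top (a point): point on the stone's top face above the left strip, 55 mm left of its middle. The jaws' grip holds the stone where it is left and yields at about 10 N straight down (or up) and 0.9 N m in rocking: pressed at an end, it first goes straight down until its lower end meets a strip; a high end then needs about 14 N to come down
- stone_right_top (a point): the same above the right strip, 55 mm right of the middle. Once an end sits on its strip it goes no further and the force climbs steeply; about 16 to 20 N over each strip by turns, until neither end goes lower, seats the stone and leaves both strips pinned
- strip_left: steel spacer strip, 110 (x) x 12 x 12 mm, 120 g, lying loose on the bed's pad under the left end of the stone, along the holder's x at its y = +55 mm, between two 5 mm ribs; origin: centre of its underside, x to the back. Its front end, 55 mm along -x, overhangs the bed by 21 to 33 mm, about 30 mm above the worktop. Loose, it slides at under 1.5 N; pinned, it withstands a push of 3 N
- strip_right: steel spacer strip, 110 (x) x 12 x 12 mm, 120 g, lying loose on the bed's pad under the right end of the stone, along the holder's x at its y = -55 mm, between two 5 mm ribs; origin: centre of its underside, x to the back. Its front end, 55 mm along -x, overhangs the bed by 21 to 33 mm, about 30 mm above the worktop. Loose, it slides at under 1.5 N; pinned, it withstands a push of 3 N
- tuna_tin: low round food tin, 86 mm across, 40 mm high, close behind the holder; a bystander; origin at the centre of its underside
- salt_shaker: glass salt shaker with grey cap, 44 mm across, 90 mm high, close behind the holder; a bystander; origin at the centre of its underside
- raisin_box: small dark red carton, 39 x 66 x 74 mm, beside the holder's left end; a bystander; origin at the centre of its underside
- tea_caddy: square wooden canister with knobbed lid, 67 x 67 x 85 mm, at the left; a bystander; origin at the centre of its underside
- spice_jar: glass spice jar with green cap, 42 mm across, 106 mm high, at the left; a bystander; origin at the centre of its underside

How it is judged:
By the outcome, as a careful person would: the job done as asked, in the order asked, and still so for the second after the job is handed in, with the robot touching nothing.
It also fails if it takes over 72 s, if anything falls off the work surface, if the arm or the gripper's body presses on something with over 40 N, if the wrist force passes 120 N, or if a joint passes its speed limit or range.

## Robot

A 6-joint arm with a two-finger parallel gripper is mounted at the origin on a cart in front of the work surface, level with it; the furniture and walls round the work are solid. World frame = base frame: x ahead of the robot, y to its left, z up, the work surface at z = 0. Lengths are in m, angles in rad, forces in N, time in s.
With the tool pointing down it reaches from about 0.225 to 0.875 m from the base axis. Payload 3.4 kg.
Tool frame: the origin (TCP) lies at the very end of the fingers, on their centre line; the grasp point (between the pads) lies 19 mm behind it (grip_depth is the distance from the TCP to the grasp point, in m); x points along the fingers, z is the direction in which the jaws open and shut, and the axes are right-handed (so a half turn about x gives the same grasp; the last joint's range is limited). The gripper opens to 85 mm and grips with 20 to 120 N. Pads are 22 mm wide; open, the fingers measure 114 mm over their backs; the gripper's body (76 mm by 85 mm) begins 54 mm behind the grasp point. The pads swing forward as they close: fully open they stand 13 mm farther back than shut.
Start: joints at [1.172, 0.276, 1.505, -0, 1.361, -0.121], TCP at [0.158, 0.553, 0.203] pointing down, gripper open.
Joint ranges: [-2.89, 2.89], [-0.75, 2.08], [0.22, 2.7], [-1.18, 4.32], [0.11, 2.71], [-2.7, 2.7]. Speed limits (rad/s): [2.57, 2.57, 3.14, 3.14, 3.14, 3.14].

## Interface

Orientations are given as a unit quaternion [w, x, y, z].
In Python, from rig import get_state, get_image, sign_off, grip_depth gives the robot as it stands. The module is installed in compiled form; this text tells all that it offers.
- The arm moves only by the tool arm_command, never from a script. Its argument "series" is a list of rows, each an object with "dp": the shift along the tool's x, y, z scaled (see below), a list of three; "angular": the turn, a rotation vector about the tool's x, y, z scaled (see below), a list of three; "gripper": the finger opening in mm, from 0 to 85.4. A call has exactly 8 rows; each row shifts and turns the pose as measured when the row begins, along the tool's axes as they then stand; what a row does not reach is not made up. The controller multiplies each number of a shift by 0.12 m and each number of a turn by 90 degrees. A row lasts 1/8 s, in which the tool goes at most 62.5 mm and 10.7 degrees, less where a joint would pass 70% of its speed; a pose out of reach is approached as far as the arm can. A call with a number of a shift or a turn outside -1 to 1 is refused whole. A call with a gripper value outside its range is refused whole. The fingers move at their own pace and stop on an object; "grip_force" is the grip in N (left out, the last holds). Time passes only in rows, so rows that do not move let the fingers close, or fill a call up. It gives the time, the measured TCP pose, the force and the opening at its end, in the units of the state.
- get_state(): the state, without advancing time (a new reading comes with each control period).
- get_image(name): name is "scene" or "top" or "wrist"; returns a dict with "image" (384x512x3 uint8, blue, green, red), "depth" (384x512 float32, m along the optical axis (not along the pixel's ray), 0 where there is no reading), "mtx" (3x3 intrinsics, pixels), "view" (4x4, takes a point from world to camera coordinates); the wrist camera has in their place "mount" (4x4, takes a point from camera to tool coordinates, whose origin is the TCP and whose axes are the tool frame's). Camera axes: x right, y up, looking along -z (the intrinsics and any distortion apply to the point x, -y, -z); pixel columns grow to the right and rows downward; lengths in m; the calibration is good to about 2 mm. A picture is of the moment at which its call begins: read the wrist's pose just before it.
- sign_off(): hands the job in, once; it reports no verdict.
The state is a dict: "clock": time; "qpos": joint angles; "qd": joint speeds; "effort": joint torques, N m; "position": TCP position; "ee_rot": TCP orientation; "contact_force": force on the tool from outside, world axes, zero at the start; "moment": the same for the moment, N m; "width": finger opening in m.
Only numpy, scipy, OpenCV 4.12 (cv2) and the standard library are available. Lean on these libraries where they do the work, as an engineer would, in place of code of your own. Each camera call takes 0.05 s, during which the arm holds its last target. There are 200 camera calls.

## Working session

There is one attempt and no reset: what is moved stays moved. The work goes in short steps, Python scripts to look and compute and a tool call to move; the robot and the scene stay as the last step left them, time stands still between calls to the robot, and variables do not carry over. Pictures are saved under pics/ and viewed, about 8 in all and at most 12, crops included, and the job is handed in when it is done.

Besides the shell and the picture viewer there is one more tool, called by a JSON object that holds its "fn" and its "kwargs". arm_command: Moves the arm, as the interface text tells. Its arguments: {"type":"object","properties":{"series":{"type":"array","items":{"type":"object","properties":{"dp":{"type":"array","items":{"type":"number"}},"angular":{"type":"array","items":{"type":"number"}},"gripper":{"type":"number"}}}},"grip_force":{"type":"number"}},"required":["series"]}

```bash
mkdir -p pics; cat > h.py <<'E'
import numpy as np, cv2
from rig import get_state,get_image
from scipy.spatial.transform import Rotation as R
def pose():
    s=get_state(); q=s['ee_rot']; T=np.eye(4); T[:3,:3]=R.from_quat([q[1],q[2],q[3],q[0]]).as_matrix(); T[:3,3]=s['position']; return T
def cloud(name):
    T=pose(); d=get_image(name); K=d['mtx']; D=d['depth']
    v,u=np.mgrid[0:384,0:512]
    P=np.stack([(u-K[0,2])/K[0,0]*D,-(v-K[1,2])/K[1,1]*D,-D,np.ones_like(D)],-1)
    M=T@d['mount'] if 'mount' in d else np.linalg.inv(d['view'])
    W=(P@M.T)[...,:3]; W[D==0]=np.nan
    return d,W
E
python3 - <<'E'
from h import *
s=get_state(); print({k:np.round(v,3) for k,v in s.items()}); print(pose().round(2))
ims=[]
for n in ['scene','top']:
    d,W=cloud(n); cv2.imwrite(f'pics/{n}0.png',d['image']); np.save(f'{n}0.npy',W)
    print(n,d['mtx'].round(1).tolist(),[k for k in d], np.linalg.inv(d['view'])[:3].round(2).tolist())
E
```

```text
{'clock': np.float64(0.0), 'qpos': array([ 1.172,  0.277,  1.506, -0.   ,  1.361, -0.121]), 'qd': array([-0.002, -0.   ,  0.001,  0.002,  0.001, -0.   ]), 'effort': array([ 0.0000e+00, -4.1681e+01, -2.4580e+01, -0.0000e+00,  1.1000e-02,
        0.0000e+00]), 'position': array([0.157, 0.552, 0.202]), 'ee_rot': array([ 0.564, -0.426,  0.565,  0.426]), 'contact_force': array([0.151, 0.072, 0.795]), 'moment': array([ 0.023, -0.055,  0.006]), 'width': np.float64(0.085)}
[[-0.   -0.96  0.27  0.16]
 [-0.    0.27  0.96  0.55]
 [-1.    0.   -0.    0.2 ]
 [ 0.    0.    0.    1.  ]]
scene [[349.5, 0.0, 256.4], [0.0, 349.5, 194.0], [0.0, 0.0, 1.0]] ['image', 'depth', 'mtx', 'view'] [[0.65, 0.33, -0.69, -0.1], [-0.76, 0.3, -0.57, -0.46], [0.02, 0.89, 0.45, 0.49]]
top [[453.1, 0.0, 261.4], [0.0, 453.1, 193.3], [0.0, 0.0, 1.0]] ['image', 'depth', 'mtx', 'view'] [[0.01, 0.99, -0.1, 0.42], [-1.0, 0.01, -0.02, 0.07], [-0.02, 0.1, 0.99, 1.3]]
```

View pics/scene0.png

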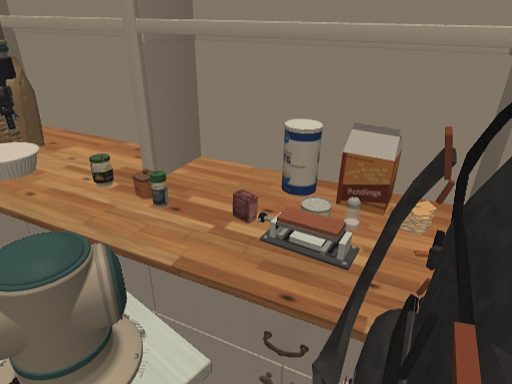

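View pics/top0.png

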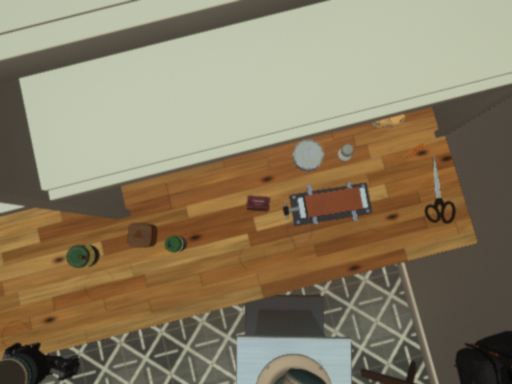

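The scene picture shows the holder at about (310,238), with the raisin box to its left and the tin and shaker behind it. In the top picture the red stone is at about (335,204), with strip ends at about (310,221) and (360,213). A white cupboard hangs above the back.

```bash
python3 - <<'E'
from h import *
for n,roi in [('top',(280,380,170,240)),('scene',(250,365,190,270))]:
    im=cv2.imread(f'pics/{n}0.png').astype(int); W=np.load(f'{n}0.npy')
    m=(im[...,2]>1.6*im[...,1])&(im[...,2]>1.6*im[...,0])&(im[...,2]>60)
    r=np.zeros_like(m); u0,u1,v0,v1=roi; r[v0:v1,u0:u1]=1; m&=r
    m&=(W[...,2]>.055)&(W[...,2]<.11)
    m=cv2.erode(m.astype(np.uint8),np.ones((3,3)))>0
    P=W[m]; 
    A=np.c_[P[:,:2]-np.median(P[:,:2],0),np.ones(len(P))]; c,_,_,_=np.linalg.lstsq(A,P[:,2],rcond=None)
    rect=cv2.minAreaRect((P[:,:2]*1000).astype(np.float32))
    print(n,m.sum(),P.mean(0).round(4),'rect',rect,'plane',c.round(4),np.median(P[:,:2],0).round(3))
W=np.load('top0.npy')
for nm,u,v in [('cupboard',300,80),('cupedge',300,120),('raisin',258,203),('table',330,250),('tin',308,155),('shaker',346,152),('edge',330,170)]: print(nm,W[v,u].round(3))
im=cv2.imread('pics/top0.png'); cv2.imwrite('pics/topc.png',cv2.resize(im[165:245,240:390],None,fx=5,fy=5,interpolation=cv2.INTER_CUBIC))
E
```

```text
top 989 [ 0.523  -0.0987  0.0746] rect ((523.2828369140625, -99.29862213134766), (53.131195068359375, 141.07901000976562), 9.694685935974121) plane [ 0.0014 -0.021   0.0746] [ 0.523 -0.098]
scene 827 [ 0.5145 -0.1106  0.0765] rect ((511.7247009277344, -53.86016845703125), (58.85693359375, 254.78074645996094), 8.535696983337402) plane [ 0.0619 -0.007   0.0764] [ 0.513 -0.113]
cupboard [0.714 0.017 0.485]
cupedge [0.637 0.017 0.489]
raisin [0.518 0.103 0.071]
table [ 0.392 -0.101  0.001]
tin [ 0.659 -0.035  0.036]
shaker [ 0.658 -0.134  0.087]
edge [ 0.622 -0.102  0.002]
```

View pics/topc.png

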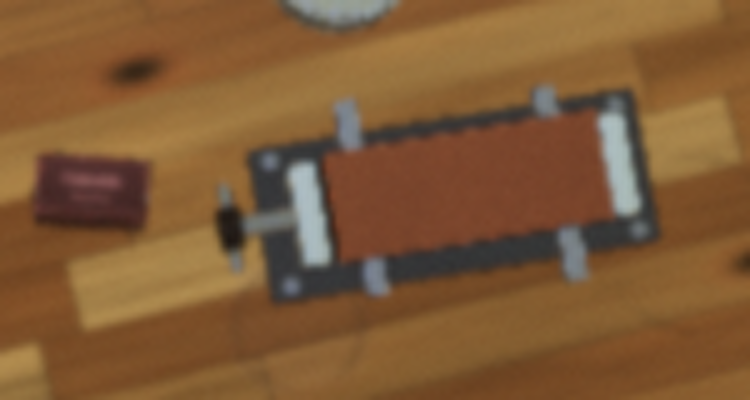

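Top view gives the stone centre at about (0.523, -0.098), yaw about 9.7° and top about 75 mm up, which fits the sizes given. In the crop the strip fronts are at (376,275) and (573,253). Next I align the tool (z along holder y), shut the fingers and travel.

{"fn": "arm_command", "kwargs": {"series": [{"dp": [0, 0, 0], "angular": [-0.095, 0, 0], "gripper": 0}, {"dp": [0, 0, 0], "angular": [-0.095, 0, 0], "gripper": 0}, {"dp": [0, 0, 0], "angular": [-0.095, 0, 0], "gripper": 0}, {"dp": [0, -0.17, -0.45], "angular": [0, 0, 0], "gripper": 0}, {"dp": [0, -0.17, -0.45], "angular": [0, 0, 0], "gripper": 0}, {"dp": [0, -0.17, -0.45], "angular": [0, 0, 0], "gripper": 0}, {"dp": [0, -0.17, -0.45], "angular": [0, 0, 0], "gripper": 0}, {"dp": [0, -0.17, -0.45], "angular": [0, 0, 0], "gripper": 0}]}}

```text
clock: 1.1
position: [0.3094, 0.3012, 0.1983]
ee_rot: [-0.447, 0.547, -0.452, -0.545]
contact_force: [1.1, 0.7, -0.9]
width: 0.0
```

{"fn": "arm_command", "kwargs": {"series": [{"dp": [0, -0.17, -0.45], "angular": [0, 0, 0], "gripper": 0}, {"dp": [0, -0.17, -0.45], "angular": [0, 0, 0], "gripper": 0}, {"dp": [0, -0.17, -0.45], "angular": [0, 0, 0], "gripper": 0}, {"dp": [0, -0.17, -0.45], "angular": [0, 0, 0], "gripper": 0}, {"dp": [0, -0.17, -0.45], "angular": [0, 0, 0], "gripper": 0}, {"dp": [0, -0.17, -0.45], "angular": [0, 0, 0], "gripper": 0}, {"dp": [0, 0, 0], "angular": [0, 0, 0], "gripper": 0}, {"dp": [0, 0, 0], "angular": [0, 0, 0], "gripper": 0}]}}

```text
clock: 2.1
position: [0.4964, -0.0068, 0.1975]
ee_rot: [0.449, -0.545, 0.453, 0.545]
contact_force: [-0.1, 0.1, -0.5]
width: -0.0
```

```bash
cat >> h.py <<'E'
C=np.array([0.523,-0.0985]); YAW=np.deg2rad(9.7)
HX=np.array([np.cos(YAW),np.sin(YAW)]); HY=np.array([-HX[1],HX[0]])
def H(p): d=np.asarray(p)[...,:2]-C; return np.stack([d@HX,d@HY,np.asarray(p)[...,2]],-1)
E
python3 - <<'E'
from h import *
s=get_state(); T=pose(); print(s['clock'],H(T[:3,3]).round(4),s['contact_force'].round(2),s['width'].round(3))
R3=np.c_[np.r_[0,0,-1],np.r_[-HX,0],np.r_[HY,0]]
print('tilt err rotvec tool /90deg',(R.from_matrix(T[:3,:3].T@R3).as_rotvec()/(np.pi/2)).round(4))
d,W=cloud('wrist'); cv2.imwrite('pics/w1.png',d['image']); np.save('w1.npy',W); print(d['mount'].round(3).tolist())
E
```

```text
Traceback (most recent call last):
AttributeError: 'float' object has no attribute 'round'
```

```bash
cat > st.py <<'E'
from h import *
s=get_state(); T=pose(); print(round(s['clock'],2),H(T[:3,3]).round(4),'F hx,hy,z',np.r_[s['contact_force'][:2]@HX,s['contact_force'][:2]@HY,s['contact_force'][2]].round(2),'M',np.round(s['moment'],2))
R3=np.c_[np.r_[0,0,-1],np.r_[-HX,0],np.r_[HY,0]]
print('tilt err',(R.from_matrix(T[:3,:3].T@R3).as_rotvec()/(np.pi/2)).round(4))
E
python3 - <<'E'
import st
from h import *
d,W=cloud('wrist'); cv2.imwrite('pics/w1.png',d['image']); np.save('w1.npy',W); print(d['mount'].round(3).tolist())
E
```

```text
2.1 [-0.0108  0.0949  0.1975] F hx,hy,z [-0.03  0.1  -0.48] M [ 0.05  0.01 -0.03]
tilt err [ 0.0115 -0.0025 -0.0031]
[[-0.001, 0.316, -0.949, -0.171], [-0.001, 0.949, 0.316, 0.081], [1.0, 0.001, -0.001, -0.001], [0.0, 0.0, 0.0, 1.0]]
```

View pics/w1.png

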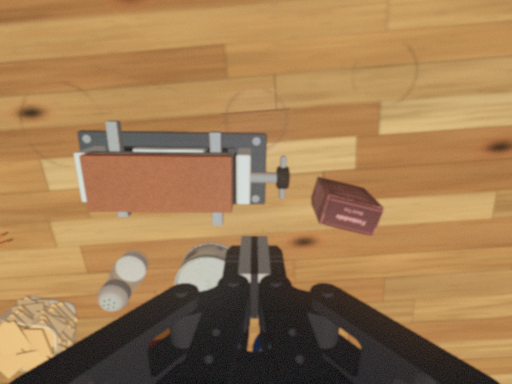

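The wrist picture (front is up) shows the stone at (85..235, 152..212) with its strip fronts at (113,128) and (216,140), and the box at (345,205). Now I measure the stone and strips from it.

```bash
python3 - <<'E'
from h import *
im=cv2.imread('pics/w1.png').astype(int); W=np.load('w1.npy'); P=H(W)
m=(im[...,2]>1.6*im[...,1])&(im[...,2]>1.6*im[...,0])&(P[...,2]>.055)&(P[...,2]<.11)
m[:, 245:]=0; m=cv2.erode(m.astype(np.uint8),np.ones((5,5)))>0
Q=P[m]; A=np.c_[Q[:,:2],np.ones(len(Q))]; c=np.linalg.lstsq(A,Q[:,2],rcond=None)[0]
print('stone',m.sum(),'plane',c.round(4),'L',c[1]*.055+c[2],'R',-c[1]*.055+c[2],'rect',cv2.minAreaRect((Q[:,:2]*1000).astype(np.float32)))
# strip fronts: points z 33-50mm with hx<-35
f=(P[...,2]>.033)&(P[...,2]<.052)&(P[...,0]<-.034)&(P[...,0]>-.08)&(abs(P[...,1])<.075)
n,l,sts,cen=cv2.connectedComponentsWithStats(f.astype(np.uint8))
for i in range(1,n):
    if sts[i,4]>15: q=P[l==i]; print(sts[i],'min',q.min(0).round(4),'max',q.max(0).round(4),'med',np.median(q,0).round(4))
E
```

```text
stone 0 plane [0. 0. 0.] L 0.0 R 0.0 rect ((0.0, 0.0), (0.0, 0.0), 0.0)
[105 121  17  23 319] min [-0.0577 -0.0658  0.0332] max [-0.034  -0.0528  0.044 ] med [-0.0461 -0.0576  0.0409]
[209 132  12  13 151] min [-0.0478  0.0443  0.0339] max [-0.0344  0.0565  0.0409] med [-0.0412  0.051   0.0387]
```

```bash
python3 - <<'E'
from h import *
im=cv2.imread('pics/w1.png').astype(int); W=np.load('w1.npy'); P=H(W)
m=(im[...,2]>1.3*im[...,1])&(P[...,2]>.057)&(P[...,2]<.11)&(abs(P[...,0])<.05)&(abs(P[...,1])<.1)
m[:,245:]=0; m=cv2.erode(m.astype(np.uint8),np.ones((3,3)))>0
Q=P[m]; A=np.c_[Q[:,:2],np.ones(len(Q))]; c=np.linalg.lstsq(A,Q[:,2],rcond=None)[0]
print('stone',m.sum(),'plane',c.round(4),'L',c[1]*.055+c[2],'R',-c[1]*.055+c[2],'rect',cv2.minAreaRect((Q[:,:2]*1000).astype(np.float32)))
E
```

```text
stone 7831 plane [ 0.0056 -0.0182  0.0744] L 0.0734267989928633 R 0.07543307133484775 rect ((1.1421451568603516, -3.2793350219726562), (59.23053741455078, 147.69432067871094), 0.0742579773068428)
```

{"fn": "arm_command", "kwargs": {"series": [{"dp": [0, -0.1, -0.36], "angular": [0.0115, 0, 0], "gripper": 0}, {"dp": [0, 0, 0], "angular": [0, 0, 0], "gripper": 0}, {"dp": [0.3, 0, 0], "angular": [0, 0, 0], "gripper": 0}, {"dp": [0.3, 0, 0], "angular": [0, 0, 0], "gripper": 0}, {"dp": [0.25, 0, 0], "angular": [0, 0, 0], "gripper": 0}, {"dp": [0.05, 0, 0], "angular": [0, 0, 0], "gripper": 0}, {"dp": [0, 0, 0], "angular": [0, 0, 0], "gripper": 0}, {"dp": [0, 0, 0], "angular": [0, 0, 0], "gripper": 0}]}}

```text
clock: 3.15
position: [0.5131, -0.0357, 0.0909]
ee_rot: [-0.451, 0.544, -0.452, -0.544]
contact_force: [0.5, -0.3, -0.2]
width: -0.0002
```

```bash
python3 st.py
```

```text
3.15 [0.0008 0.0636 0.0909] F hx,hy,z [ 0.44 -0.38 -0.18] M [-0.01 -0.06 -0.02]
tilt err [ 0.0097 -0.0012 -0.0002]
```

{"fn": "arm_command", "kwargs": {"series": [{"dp": [0, 0, -0.1], "angular": [0.01, 0, 0], "gripper": 0}, {"dp": [0, 0, -0.01], "angular": [0, 0, 0], "gripper": 0}, {"dp": [0.06, 0, 0], "angular": [0, 0, 0], "gripper": 0}, {"dp": [0.05, 0, 0], "angular": [0, 0, 0], "gripper": 0}, {"dp": [0.015, 0, 0], "angular": [0, 0, 0], "gripper": 0}, {"dp": [0.01, 0, 0], "angular": [0, 0, 0], "gripper": 0}, {"dp": [0.01, 0, 0], "angular": [0, 0, 0], "gripper": 0}, {"dp": [0.01, 0, 0], "angular": [0, 0, 0], "gripper": 0}]}}

```text
clock: 4.15
position: [0.5172, -0.0502, 0.0731]
ee_rot: [-0.457, 0.542, -0.456, -0.538]
contact_force: [0.4, 0.0, -0.3]
width: -0.0
```

```bash
python3 st.py
```

```text
4.15 [0.0025 0.0486 0.0731] F hx,hy,z [ 0.36 -0.03 -0.3 ] M [-0.    0.03 -0.  ]
tilt err [-0.0014 -0.0022  0.0022]
```

{"fn": "arm_command", "kwargs": {"series": [{"dp": [0, 0.01, 0.03], "angular": [0, 0, 0], "gripper": 0}, {"dp": [0.008, 0, 0], "angular": [0, 0, 0], "gripper": 0}, {"dp": [0.008, 0, 0], "angular": [0, 0, 0], "gripper": 0}, {"dp": [0.008, 0, 0], "angular": [0, 0, 0], "gripper": 0}, {"dp": [0.008, 0, 0], "angular": [0, 0, 0], "gripper": 0}, {"dp": [0.008, 0, 0], "angular": [0, 0, 0], "gripper": 0}, {"dp": [0.008, 0, 0], "angular": [0, 0, 0], "gripper": 0}, {"dp": [0.008, 0, 0], "angular": [0, 0, 0], "gripper": 0}]}}

```text
clock: 5.15
position: [0.5155, -0.0466, 0.0661]
ee_rot: [-0.457, 0.542, -0.456, -0.538]
contact_force: [0.0, 0.5, -0.6]
width: 0.0001
```

```bash
python3 st.py
```

```text
5.15 [0.0014 0.0524 0.0661] F hx,hy,z [ 0.1   0.48 -0.62] M [-0.04 -0.01  0.02]
tilt err [-0.0013 -0.0023  0.0025]
```

```bash
python3 - <<'E'
from h import *
d,W=cloud('wrist'); a=d['image']; e,W2=cloud('scene'); np.save('w2.npy',W); cv2.imwrite('w2raw.png',a)
b=cv2.resize(e['image'][170:280,220:380],(512,352))
cv2.imwrite('pics/c2.png',cv2.resize(np.vstack([a[60:320],b[:340]]),None,fx=1,fy=1))
E
```

```text
(no output)
```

View pics/c2.png

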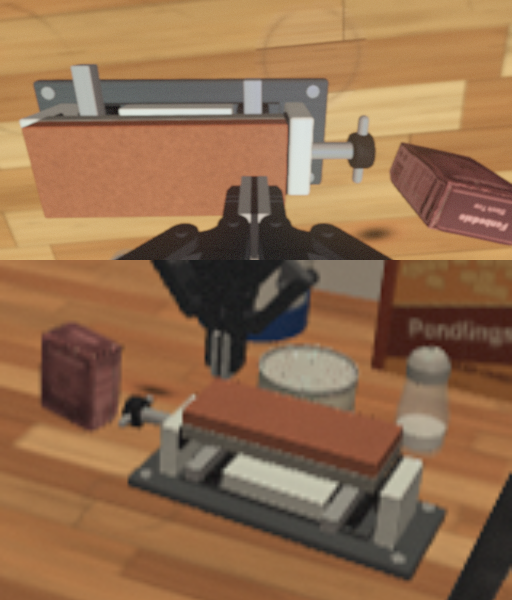

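The picture shows the tip (lower half, (222,375)) seemingly behind and above the stone's left back corner. I check it with the scene depth.

```bash
python3 - <<'E'
from h import *
T=pose(); print('TCP',T[:3,3].round(4))
for n in ['scene','top']:
    d,W=cloud(n); K=d['mtx']
    for p in [T[:3,3],np.r_[C+HY*.052,.0734]]:
        c=d['view']@np.r_[p,1]; print(n,'proj',(K[0,0]*c[0]/-c[2]+K[0,2]).round(1),(K[1,1]*-c[1]/-c[2]+K[1,2]).round(1),'z',-c[2].round(3))
    P=W.copy()
    if n=='scene':
        for v in range(190,212,2): print(v,[H(P[v,u]).round(3).tolist() for u in (287,290,293)],d['depth'][v,290].round(3))
        cv2.imwrite('pics/s3.png',cv2.resize(d['image'][170:230,250:350],(800,480),interpolation=cv2.INTER_NEAREST))
E
```

```text
TCP [ 0.5154 -0.0466  0.066 ]
scene proj 288.2 215.5 z 0.851
scene proj 288.3 213.1 z 0.847
190 [[-0.011, 0.054, 0.14], [-0.011, 0.047, 0.142], [-0.01, 0.039, 0.143]] 0.805
192 [[-0.009, 0.055, 0.134], [-0.009, 0.047, 0.135], [-0.011, 0.039, 0.139]] 0.81
194 [[-0.01, 0.054, 0.129], [-0.011, 0.046, 0.131], [-0.007, 0.04, 0.131]] 0.81
196 [[-0.011, 0.053, 0.124], [-0.01, 0.046, 0.126], [-0.004, 0.041, 0.125]] 0.813
198 [[-0.012, 0.053, 0.12], [-0.01, 0.046, 0.121], [-0.008, 0.039, 0.122]] 0.815
200 [[-0.01, 0.053, 0.113], [-0.01, 0.045, 0.116], [-0.007, 0.039, 0.116]] 0.817
202 [[-0.009, 0.053, 0.108], [-0.011, 0.045, 0.111], [-0.007, 0.039, 0.111]] 0.818
204 [[-0.01, 0.052, 0.103], [-0.012, 0.044, 0.106], [-0.005, 0.039, 0.104]] 0.819
206 [[0.152, 0.125, 0.002], [-0.012, 0.044, 0.101], [0.165, 0.112, 0.0]] 0.822
208 [[0.017, 0.064, 0.076], [0.021, 0.058, 0.076], [0.025, 0.051, 0.076]] 0.865
210 [[0.006, 0.059, 0.077], [0.012, 0.053, 0.076], [0.015, 0.047, 0.077]] 0.856
top proj 312.9 204.8 z 1.234
top proj 313.4 205.0 z 1.227
```

View pics/s3.png

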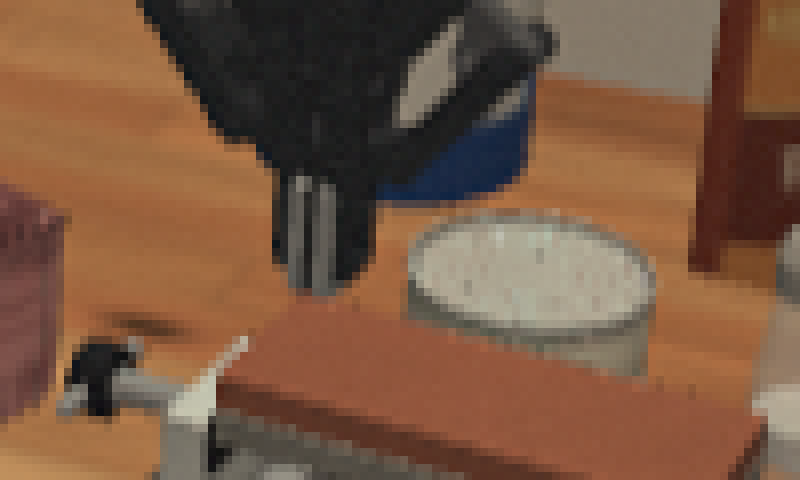

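The finger's end is really at z of about 0.10, some 33 mm behind the reported TCP, which also explains the lack of contact. One check in the wrist cloud.

```bash
python3 - <<'E'
from h import *
from rig import grip_depth
W=np.load('w2.npy'); P=H(W); print('grip_depth',grip_depth)
for u in (248,262): print(u,[(v,P[v,u].round(3).tolist()) for v in range(228,270,5)])
E
```

```text
grip_depth 0.0187
248 [(228, [-0.002, 0.048, 0.075]), (233, [0.002, 0.048, 0.073]), (238, [-0.009, 0.049, 0.1]), (243, [-0.009, 0.049, 0.105]), (248, [-0.009, 0.049, 0.111]), (253, [-0.009, 0.049, 0.115]), (258, [-0.009, 0.049, 0.12]), (263, [-0.009, 0.049, 0.124]), (268, [-0.009, 0.05, 0.127])]
262 [(228, [-0.001, 0.057, 0.073]), (233, [0.002, 0.057, 0.073]), (238, [-0.009, 0.056, 0.101]), (243, [-0.009, 0.056, 0.106]), (248, [-0.009, 0.056, 0.111]), (253, [-0.009, 0.056, 0.116]), (258, [-0.01, 0.055, 0.12]), (263, [-0.009, 0.055, 0.123]), (268, [-0.009, 0.055, 0.127])]
```

{"fn": "arm_command", "kwargs": {"series": [{"dp": [0.06, 0, 0], "angular": [0, 0, 0], "gripper": 0}, {"dp": [0.06, 0, 0], "angular": [0, 0, 0], "gripper": 0}, {"dp": [0.04, 0, 0], "angular": [0, 0, 0], "gripper": 0}, {"dp": [0, 0, 0], "angular": [0, 0, 0], "gripper": 0}, {"dp": [0.01, 0, 0], "angular": [0, 0, 0], "gripper": 0}, {"dp": [0.01, 0, 0], "angular": [0, 0, 0], "gripper": 0}, {"dp": [0.01, 0, 0], "angular": [0, 0, 0], "gripper": 0}, {"dp": [0.01, 0, 0], "angular": [0, 0, 0], "gripper": 0}]}}

```text
clock: 6.35
position: [0.5157, -0.0467, 0.0431]
ee_rot: [-0.457, 0.542, -0.456, -0.538]
contact_force: [-2.0, -0.0, 6.1]
width: -0.0
```

```bash
python3 st.py
```

```text
6.35 [0.0015 0.0523 0.0431] F hx,hy,z [-1.99  0.3   6.13] M [ 0.05  0.25 -0.03]
tilt err [-0.0011 -0.0026  0.0029]
```

Contact at 6 N. I press on in small steps.

{"fn": "arm_command", "kwargs": {"series": [{"dp": [0.01, 0, 0], "angular": [0, 0, 0], "gripper": 0}, {"dp": [0.01, 0, 0], "angular": [0, 0, 0], "gripper": 0}, {"dp": [0.01, 0, 0], "angular": [0, 0, 0], "gripper": 0}, {"dp": [0.01, 0, 0], "angular": [0, 0, 0], "gripper": 0}, {"dp": [0.01, 0, 0], "angular": [0, 0, 0], "gripper": 0}, {"dp": [0.01, 0, 0], "angular": [0, 0, 0], "gripper": 0}, {"dp": [0.01, 0, 0], "angular": [0, 0, 0], "gripper": 0}, {"dp": [0.01, 0, 0], "angular": [0, 0, 0], "gripper": 0}]}}

```text
clock: 7.35
position: [0.5158, -0.0467, 0.0398]
ee_rot: [-0.457, 0.543, -0.456, -0.537]
contact_force: [-2.1, 0.2, 5.1]
width: -0.0002
```

```bash
python3 st.py
```

```text
7.35 [0.0016 0.0522 0.0398] F hx,hy,z [-2.07  0.58  5.06] M [ 0.02  0.25 -0.01]
tilt err [-0.0008 -0.0037  0.0048]
```

{"fn": "arm_command", "kwargs": {"series": [{"dp": [0.012, 0, 0], "angular": [0, 0, 0], "gripper": 0}, {"dp": [0.012, 0, 0], "angular": [0, 0, 0], "gripper": 0}, {"dp": [0.012, 0, 0], "angular": [0, 0, 0], "gripper": 0}, {"dp": [0.012, 0, 0], "angular": [0, 0, 0], "gripper": 0}, {"dp": [0.012, 0, 0], "angular": [0, 0, 0], "gripper": 0}, {"dp": [0.012, 0, 0], "angular": [0, 0, 0], "gripper": 0}, {"dp": [0.012, 0, 0], "angular": [0, 0, 0], "gripper": 0}, {"dp": [0.012, 0, 0], "angular": [0, 0, 0], "gripper": 0}]}}

```text
clock: 8.35
position: [0.5159, -0.0468, 0.0361]
ee_rot: [-0.457, 0.545, -0.455, -0.536]
contact_force: [-3.4, 1.3, 11.5]
width: 0.0002
```

```bash
python3 st.py
```

```text
8.35 [0.0017 0.0522 0.0361] F hx,hy,z [-3.17  1.87 11.51] M [ 0.03  0.54 -0.04]
tilt err [-0.0005 -0.0048  0.0067]
```

{"fn": "arm_command", "kwargs": {"series": [{"dp": [0.013, 0, 0], "angular": [0, 0, 0], "gripper": 0}, {"dp": [0.013, 0, 0], "angular": [0, 0, 0], "gripper": 0}, {"dp": [0.013, 0, 0], "angular": [0, 0, 0], "gripper": 0}, {"dp": [0.013, 0, 0], "angular": [0, 0, 0], "gripper": 0}, {"dp": [0.013, 0, 0], "angular": [0, 0, 0], "gripper": 0}, {"dp": [0.013, 0, 0], "angular": [0, 0, 0], "gripper": 0}, {"dp": [0.013, 0, 0], "angular": [0, 0, 0], "gripper": 0}, {"dp": [0.013, 0, 0], "angular": [0, 0, 0], "gripper": 0}]}}

```text
clock: 9.35
position: [0.516, -0.0468, 0.0361]
ee_rot: [-0.458, 0.547, -0.454, -0.534]
contact_force: [-3.5, 0.9, 11.9]
width: 0.0002
```

```bash
python3 st.py
```

```text
9.35 [0.0018 0.0521 0.0361] F hx,hy,z [-3.31  1.47 11.85] M [ 0.09  0.6  -0.03]
tilt err [-0.     -0.0066  0.0098]
```

Stuck at about 12 N, so the left end has met something. I lift, level the tool and go to the right end.

{"fn": "arm_command", "kwargs": {"series": [{"dp": [-0.1, 0, 0], "angular": [0, -0.0066, 0.0098], "gripper": 0}, {"dp": [-0.1, 0, 0], "angular": [0, 0, 0], "gripper": 0}, {"dp": [0, 0, -0.35], "angular": [0, 0, 0], "gripper": 0}, {"dp": [0, 0, -0.35], "angular": [0, 0, 0], "gripper": 0}, {"dp": [0, 0, -0.3], "angular": [0, 0, 0], "gripper": 0}, {"dp": [0, 0, -0.02], "angular": [0, 0, 0], "gripper": 0}, {"dp": [0, 0, 0], "angular": [0, 0, 0], "gripper": 0}, {"dp": [0, 0, 0], "angular": [0, 0, 0], "gripper": 0}]}}

```text
clock: 10.35
position: [0.5364, -0.1684, 0.0627]
ee_rot: [-0.456, 0.541, -0.455, -0.541]
contact_force: [-0.0, 1.0, -0.3]
width: -0.0001
```

```bash
python3 st.py
```

```text
10.35 [ 0.0015 -0.0712  0.0627] F hx,hy,z [ 0.14  0.99 -0.34] M [ 0.06 -0.04 -0.01]
tilt err [0.0014 0.0002 0.0009]
```

{"fn": "arm_command", "kwargs": {"series": [{"dp": [0, 0, 0.13], "angular": [0, 0, 0], "gripper": 0}, {"dp": [0, 0, 0], "angular": [0, 0, 0], "gripper": 0}, {"dp": [0.08, 0, 0], "angular": [0, 0, 0], "gripper": 0}, {"dp": [0.07, 0, 0], "angular": [0, 0, 0], "gripper": 0}, {"dp": [0, 0, 0], "angular": [0, 0, 0], "gripper": 0}, {"dp": [0.01, 0, 0], "angular": [0, 0, 0], "gripper": 0}, {"dp": [0.01, 0, 0], "angular": [0, 0, 0], "gripper": 0}, {"dp": [0.01, 0, 0], "angular": [0, 0, 0], "gripper": 0}]}}

```text
clock: 11.35
position: [0.5329, -0.1495, 0.0394]
ee_rot: [0.455, -0.541, 0.454, 0.542]
contact_force: [0.3, -0.6, -0.1]
width: 0.0
```

```bash
python3 st.py
```

```text
11.35 [ 0.0012 -0.0519  0.0394] F hx,hy,z [ 0.18 -0.68 -0.08] M [-0.01  0.01 -0.02]
tilt err [0.0033 0.0009 0.0003]
```

{"fn": "arm_command", "kwargs": {"series": [{"dp": [0, 0, -0.06], "angular": [0.003, 0, 0], "gripper": 0}, {"dp": [0.01, 0, 0], "angular": [0, 0, 0], "gripper": 0}, {"dp": [0.012, 0, 0], "angular": [0, 0, 0], "gripper": 0}, {"dp": [0.015, 0, 0], "angular": [0, 0, 0], "gripper": 0}, {"dp": [0.015, 0, 0], "angular": [0, 0, 0], "gripper": 0}, {"dp": [0.015, 0, 0], "angular": [0, 0, 0], "gripper": 0}, {"dp": [0.015, 0, 0], "angular": [0, 0, 0], "gripper": 0}, {"dp": [0.015, 0, 0], "angular": [0, 0, 0], "gripper": 0}]}}

```text
clock: 12.35
position: [0.5348, -0.1575, 0.0382]
ee_rot: [-0.457, 0.542, -0.455, -0.539]
contact_force: [-3.2, 1.6, 11.6]
width: -0.0002
```

```bash
python3 st.py
```

```text
12.35 [ 0.0017 -0.0601  0.0382] F hx,hy,z [-2.93  2.08 11.6 ] M [ 0.15  0.56 -0.  ]
tilt err [-0.0005 -0.0007  0.0031]
```

{"fn": "arm_command", "kwargs": {"series": [{"dp": [0.016, 0, 0.005], "angular": [0, 0, 0.003], "gripper": 0}, {"dp": [0.017, 0, 0.005], "angular": [0, 0, 0.001], "gripper": 0}, {"dp": [0.018, 0, 0], "angular": [0, 0, 0.001], "gripper": 0}, {"dp": [0.018, 0, 0], "angular": [0, 0, 0.001], "gripper": 0}, {"dp": [0.018, 0, 0], "angular": [0, 0, 0.001], "gripper": 0}, {"dp": [0.018, 0, 0], "angular": [0, 0, 0.001], "gripper": 0}, {"dp": [0.018, 0, 0], "angular": [0, 0, 0.001], "gripper": 0}, {"dp": [0.018, 0, 0], "angular": [0, 0, 0.001], "gripper": 0}]}}

```text
clock: 13.35
position: [0.5346, -0.1577, 0.0381]
ee_rot: [-0.453, 0.541, -0.459, -0.54]
contact_force: [-3.4, 1.4, 14.3]
width: 0.0
```

```bash
python3 st.py
```

```text
13.35 [ 0.0014 -0.0603  0.0381] F hx,hy,z [-3.06  1.99 14.31] M [0.2  0.63 0.01]
tilt err [-0.0002 -0.0047 -0.0037]
```

{"fn": "arm_command", "kwargs": {"series": [{"dp": [0.019, 0, 0.005], "angular": [0, -0.003, -0.002], "gripper": 0}, {"dp": [0.02, 0, 0.005], "angular": [0, -0.001, 0], "gripper": 0}, {"dp": [0.021, 0, 0], "angular": [0, -0.001, 0], "gripper": 0}, {"dp": [0.022, 0, 0], "angular": [0, 0, 0], "gripper": 0}, {"dp": [0.022, 0, 0], "angular": [0, 0, 0], "gripper": 0}, {"dp": [0.022, 0, 0], "angular": [0, 0, 0], "gripper": 0}, {"dp": [0.022, 0, 0], "angular": [0, 0, 0], "gripper": 0}, {"dp": [0.022, 0, 0], "angular": [0, 0, 0], "gripper": 0}]}}

```text
clock: 14.35
position: [0.5349, -0.1577, 0.038]
ee_rot: [-0.456, 0.543, -0.456, -0.538]
contact_force: [-4.4, 1.6, 16.2]
width: 0.0003
```

```bash
python3 st.py
```

```text
14.35 [ 0.0018 -0.0603  0.038 ] F hx,hy,z [-4.02  2.32 16.2 ] M [0.28 0.76 0.04]
tilt err [ 0.0001 -0.004   0.0034]
```

{"fn": "arm_command", "kwargs": {"series": [{"dp": [0.023, 0, 0.005], "angular": [0, -0.003, 0.002], "gripper": 0}, {"dp": [0.025, 0, 0.005], "angular": [0, -0.001, 0.001], "gripper": 0}, {"dp": [0.026, 0, 0], "angular": [0, -0.001, 0.001], "gripper": 0}, {"dp": [0.026, 0, 0], "angular": [0, 0, 0], "gripper": 0}, {"dp": [0.026, 0, 0], "angular": [0, 0, 0], "gripper": 0}, {"dp": [0.026, 0, 0], "angular": [0, 0, 0], "gripper": 0}, {"dp": [0.026, 0, 0], "angular": [0, 0, 0], "gripper": 0}, {"dp": [0.026, 0, 0], "angular": [0, 0, 0], "gripper": 0}]}}

```text
clock: 15.35
position: [0.535, -0.1577, 0.0379]
ee_rot: [-0.456, 0.544, -0.455, -0.537]
contact_force: [-6.2, 3.1, 19.9]
width: 0.0002
```

```bash
python3 - <<'E'
import st
from h import *
d,W=cloud('wrist'); cv2.imwrite('w4.png',d['image']); np.save('w4.npy',W)
E
```

```text
15.35 [ 0.0018 -0.0603  0.0379] F hx,hy,z [-5.57  4.13 19.93] M [ 0.38  0.89 -0.06]
tilt err [ 0.0007 -0.004   0.0046]
```

Right end climbs steeply to 20 N with no travel, so it is seated. Back to the left end.

{"fn": "arm_command", "kwargs": {"series": [{"dp": [-0.08, 0, 0], "angular": [0, -0.004, 0.005], "gripper": 0}, {"dp": [-0.07, 0, 0], "angular": [0, 0, 0], "gripper": 0}, {"dp": [0, 0, 0.3], "angular": [0, 0, 0], "gripper": 0}, {"dp": [0, 0, 0.32], "angular": [0, 0, 0], "gripper": 0}, {"dp": [0, 0, 0.28], "angular": [0, 0, 0], "gripper": 0}, {"dp": [0, 0, 0], "angular": [0, 0, 0], "gripper": 0}, {"dp": [0, 0, 0], "angular": [0, 0, 0], "gripper": 0}, {"dp": [0.05, 0, 0], "angular": [0, 0, 0], "gripper": 0}]}}

```text
clock: 16.4
position: [0.5177, -0.0507, 0.0518]
ee_rot: [-0.457, 0.542, -0.456, -0.539]
contact_force: [0.2, -0.7, -0.2]
width: 0.0
```

```bash
python3 st.py
```

```text
16.4 [0.0029 0.048  0.0518] F hx,hy,z [ 0.04 -0.7  -0.22] M [-0.01 -0.03  0.01]
tilt err [-0.001  -0.0017  0.0022]
```

{"fn": "arm_command", "kwargs": {"series": [{"dp": [0, 0.01, 0.04], "angular": [0, -0.002, 0.002], "gripper": 0}, {"dp": [0.06, 0, 0], "angular": [0, 0, 0], "gripper": 0}, {"dp": [0.03, 0, 0], "angular": [0, 0, 0], "gripper": 0}, {"dp": [0.012, 0, 0], "angular": [0, 0, 0], "gripper": 0}, {"dp": [0.014, 0, 0], "angular": [0, 0, 0], "gripper": 0}, {"dp": [0.016, 0, 0], "angular": [0, 0, 0], "gripper": 0}, {"dp": [0.018, 0, 0], "angular": [0, 0, 0], "gripper": 0}, {"dp": [0.018, 0, 0], "angular": [0, 0, 0], "gripper": 0}]}}

```text
clock: 17.4
position: [0.5156, -0.0477, 0.0358]
ee_rot: [-0.457, 0.54, -0.457, -0.54]
contact_force: [-4.5, 1.0, 15.1]
width: -0.0002
```

```bash
python3 st.py
```

```text
17.4 [0.0013 0.0514 0.0358] F hx,hy,z [-4.22  1.78 15.06] M [ 0.02  0.72 -0.03]
tilt err [-0.0023 -0.0001  0.0001]
```

{"fn": "arm_command", "kwargs": {"series": [{"dp": [0.02, 0, 0], "angular": [0, -0.001, 0.001], "gripper": 0}, {"dp": [0.022, 0, 0], "angular": [0, -0.001, 0.001], "gripper": 0}, {"dp": [0.024, 0, 0], "angular": [0, -0.001, 0.001], "gripper": 0}, {"dp": [0.026, 0, 0], "angular": [0, -0.001, 0.001], "gripper": 0}, {"dp": [0.026, 0, 0], "angular": [0, -0.001, 0.001], "gripper": 0}, {"dp": [0.026, 0, 0], "angular": [0, -0.001, 0.001], "gripper": 0}, {"dp": [0.026, 0, 0], "angular": [0, -0.001, 0.001], "gripper": 0}, {"dp": [0.026, 0, 0], "angular": [0, -0.001, 0.001], "gripper": 0}]}}

```text
clock: 18.4
position: [0.5154, -0.0475, 0.0357]
ee_rot: [0.457, -0.537, 0.456, 0.543]
contact_force: [-5.0, 1.1, 21.9]
width: -0.0001
```

```bash
python3 st.py
```

```text
18.4 [0.0011 0.0516 0.0357] F hx,hy,z [-4.75  1.93 21.85] M [ 0.1   1.06 -0.01]
tilt err [-0.0006  0.0049 -0.0029]
```

{"fn": "arm_command", "kwargs": {"series": [{"dp": [-0.08, 0, 0], "angular": [0, 0.005, -0.003], "gripper": 0}, {"dp": [-0.07, 0, 0], "angular": [0, 0, 0], "gripper": 0}, {"dp": [0, 0, -0.3], "angular": [0, 0, 0], "gripper": 0}, {"dp": [0, 0, -0.33], "angular": [0, 0, 0], "gripper": 0}, {"dp": [0, 0, -0.28], "angular": [0, 0, 0], "gripper": 0}, {"dp": [0, 0, 0], "angular": [0, 0, 0], "gripper": 0}, {"dp": [0, 0, 0], "angular": [0, 0, 0], "gripper": 0}, {"dp": [0.05, 0, 0], "angular": [0, 0, 0], "gripper": 0}]}}

```text
clock: 19.4
position: [0.5358, -0.1567, 0.0502]
ee_rot: [-0.456, 0.542, -0.455, -0.54]
contact_force: [0.5, -0.3, -1.0]
width: -0.0002
```

```bash
python3 st.py
```

```text
19.4 [ 0.0028 -0.0595  0.0502] F hx,hy,z [ 0.5  -0.35 -1.01] M [0.02 0.06 0.  ]
tilt err [ 0.001  -0.0006  0.0025]
```

{"fn": "arm_command", "kwargs": {"series": [{"dp": [0.05, 0.01, 0.012], "angular": [0, 0, 0.002], "gripper": 0}, {"dp": [0.02, 0, 0], "angular": [0, 0, 0], "gripper": 0}, {"dp": [0.012, 0, 0], "angular": [0, 0, 0], "gripper": 0}, {"dp": [0.015, 0, 0], "angular": [0, 0, 0], "gripper": 0}, {"dp": [0.018, 0, 0], "angular": [0, 0, 0], "gripper": 0}, {"dp": [0.021, 0, 0], "angular": [0, 0, 0], "gripper": 0}, {"dp": [0.024, 0, 0], "angular": [0, 0, 0], "gripper": 0}, {"dp": [0.025, 0, 0], "angular": [0, 0, 0], "gripper": 0}]}}

```text
clock: 20.4
position: [0.5332, -0.1532, 0.0379]
ee_rot: [-0.454, 0.543, -0.455, -0.541]
contact_force: [-5.9, 2.4, 19.2]
width: 0.0
```

```bash
python3 st.py
```

```text
20.4 [ 0.0009 -0.0556  0.0379] F hx,hy,z [-5.41  3.39 19.15] M [ 0.29  0.85 -0.01]
tilt err [ 0.0035 -0.0018  0.0009]
```

Both ends unchanged at 19-22 N, so the stone is seated. I retreat to the front, go to the left strip and lean the tool about 9° so its body clears the stone.

{"fn": "arm_command", "kwargs": {"series": [{"dp": [-0.2, 0, 0], "angular": [0, -0.002, 0.001], "gripper": 0}, {"dp": [-0.2, 0, 0], "angular": [0.003, 0, 0], "gripper": 0}, {"dp": [0, 0.25, 0.3], "angular": [0, 0, 0], "gripper": 0}, {"dp": [0, 0.25, 0.3], "angular": [0, 0, 0], "gripper": 0}, {"dp": [0, 0.22, 0.28], "angular": [0, 0, 0], "gripper": 0}, {"dp": [0, 0, 0], "angular": [0, 0, 0], "gripper": 0}, {"dp": [0, 0, 0], "angular": [0, 0, -0.1], "gripper": 0}, {"dp": [0, 0, 0], "angular": [0, 0, 0], "gripper": 0}]}}

```text
clock: 21.4
position: [0.4299, -0.0623, 0.0889]
ee_rot: [-0.498, 0.578, -0.41, -0.5]
contact_force: [0.5, -0.6, -0.6]
width: 0.0001
```

```bash
python3 - <<'E'
import st
from h import *
d,W=cloud('wrist'); cv2.imwrite('pics/w5.png',d['image']); P=H(W)
f=(P[...,2]>.03)&(P[...,2]<.052)&(P[...,0]<-.034)&(P[...,0]>-.075)&(abs(P[...,1])<.075)
n,l,sts,cen=cv2.connectedComponentsWithStats(f.astype(np.uint8))
for i in range(1,n):
    if sts[i,4]>15: q=P[l==i]; print(sts[i],'1%',np.percentile(q,2,axis=0).round(4),'max',q.max(0).round(4),'med',np.median(q,0).round(4))
E
```

```text
21.4 [-0.0857  0.0513  0.0889] F hx,hy,z [ 0.4  -0.73 -0.56] M [0.05 0.07 0.01]
tilt err [ 0.0007 -0.0022  0.106 ]
[110 214  24  32 575] 1% [-0.0581 -0.0649  0.0307] max [-0.034  -0.0531  0.0426] med [-0.0486 -0.0575  0.0404]
[247 224  14  12 159] 1% [-0.0484  0.0448  0.0305] max [-0.0421  0.0557  0.04  ] med [-0.0472  0.0498  0.0379]
```

View pics/w5.png

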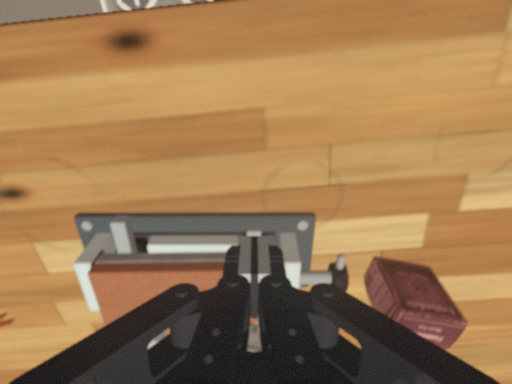

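{"fn": "arm_command", "kwargs": {"series": [{"dp": [0.22, 0.035, 0.01], "angular": [0, 0, 0], "gripper": 0}, {"dp": [0.22, 0.035, 0], "angular": [0, 0, 0], "gripper": 0}, {"dp": [0.2, 0.032, 0], "angular": [0, 0, 0], "gripper": 0}, {"dp": [0, 0, 0], "angular": [0, 0, 0], "gripper": 0}, {"dp": [0, 0, 0], "angular": [0, 0, 0], "gripper": 0}, {"dp": [0.012, -0.07, 0], "angular": [0, 0, 0], "gripper": 0}, {"dp": [0.01, -0.06, 0], "angular": [0, 0, 0], "gripper": 0}, {"dp": [0, 0, 0], "angular": [0, 0, 0], "gripper": 0}]}}

```text
clock: 22.45
position: [0.4681, -0.0669, 0.0174]
ee_rot: [-0.5, 0.586, -0.407, -0.491]
contact_force: [-0.5, -0.6, 0.6]
width: 0.0
```

```bash
python3 st.py
```

```text
22.45 [-0.0488  0.0404  0.0174] F hx,hy,z [-0.57 -0.51  0.62] M [-0.09  0.1  -0.  ]
tilt err [ 0.001  -0.0117  0.119 ]
```

```bash
python3 - <<'E'
import st
from h import *
s=get_state(); print(np.round(s['qpos'],3),np.round(s['qd'],3)); print(pose().round(3))
d,W=cloud('wrist'); cv2.imwrite('pics/w6.png',d['image'])
d,W=cloud('scene'); cv2.imwrite('pics/s6.png',cv2.resize(d['image'][170:280,220:380],(800,550)))
E
```

```text
22.45 [-0.0488  0.0404  0.0174] F hx,hy,z [-0.57 -0.51  0.62] M [-0.09  0.1  -0.  ]
tilt err [ 0.001  -0.0117  0.119 ]
[-0.355  0.235  2.14   0.138  0.599 -2.204] [ 0.003 -0.008  0.002 -0.003  0.01   0.003]
[[ 0.186 -0.968 -0.168  0.468]
 [ 0.013 -0.169  0.986 -0.067]
 [-0.982 -0.186 -0.018  0.017]
 [ 0.     0.     0.     1.   ]]
```

View pics/s6.png

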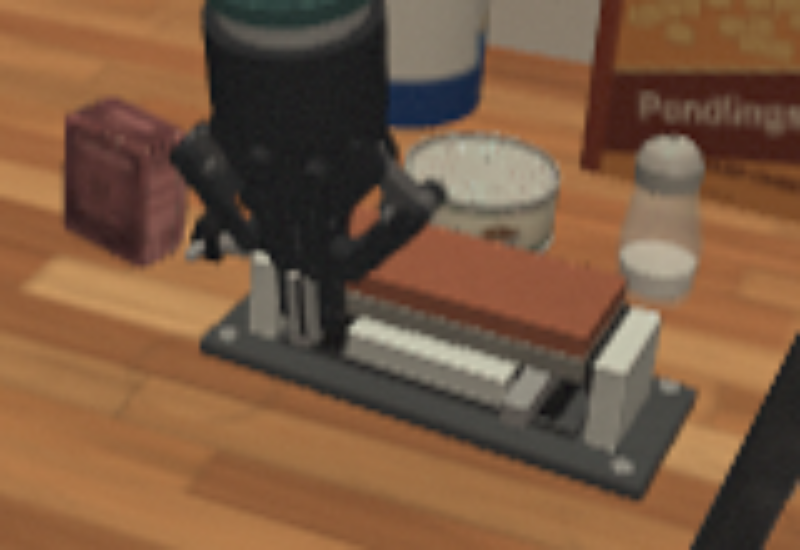

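Tip is above the left strip with nothing touched, but it drifted 20 mm farther back than commanded. I back off and correct in smaller steps.

{"fn": "arm_command", "kwargs": {"series": [{"dp": [0, 0.1, 0.05], "angular": [0, 0, 0.01], "gripper": 0}, {"dp": [0, 0.1, 0.05], "angular": [0, -0.005, 0.005], "gripper": 0}, {"dp": [0, 0.06, 0], "angular": [0, -0.005, 0], "gripper": 0}, {"dp": [0, 0, 0], "angular": [0, 0, 0], "gripper": 0}, {"dp": [0, 0, 0], "angular": [0, 0, 0], "gripper": 0}, {"dp": [0, 0, 0], "angular": [0, 0, 0], "gripper": 0}, {"dp": [0, 0, 0], "angular": [0, 0, 0], "gripper": 0}, {"dp": [0, 0, 0], "angular": [0, 0, 0], "gripper": 0}]}}

```text
clock: 23.55
position: [0.4312, -0.0595, 0.011]
ee_rot: [-0.497, 0.576, -0.411, -0.503]
contact_force: [-0.3, 0.3, -0.7]
width: -0.0005
```

```bash
python3 st.py
```

```text
23.55 [-0.0839  0.0539  0.011 ] F hx,hy,z [-0.24  0.39 -0.73] M [-0.04  0.08 -0.06]
tilt err [ 0.0012 -0.0003  0.1016]
```

{"fn": "arm_command", "kwargs": {"series": [{"dp": [0.04, 0.006, -0.01], "angular": [0, 0, 0], "gripper": 0}, {"dp": [0.03, 0.006, 0], "angular": [0, 0, 0], "gripper": 0}, {"dp": [0, 0, 0], "angular": [0, 0, 0], "gripper": 0}, {"dp": [0, 0, 0], "angular": [0, 0, 0], "gripper": 0}, {"dp": [0.005, -0.03, 0], "angular": [0, 0, 0], "gripper": 0}, {"dp": [0.005, -0.03, 0], "angular": [0, 0, 0], "gripper": 0}, {"dp": [0, 0, 0], "angular": [0, 0, 0], "gripper": 0}, {"dp": [0, 0, 0], "angular": [0, 0, 0], "gripper": 0}]}}

```text
clock: 24.55
position: [0.4395, -0.0594, 0.0018]
ee_rot: [-0.497, 0.576, -0.411, -0.503]
contact_force: [0.2, -0.9, -1.0]
width: 0.0
```

```bash
python3 st.py
```

```text
24.55 [-0.0757  0.0526  0.0018] F hx,hy,z [ 0.07 -0.95 -1.02] M [0.   0.14 0.01]
tilt err [ 0.0014 -0.0004  0.1018]
```

{"fn": "arm_command", "kwargs": {"series": [{"dp": [0.008, -0.05, 0], "angular": [0, 0, 0], "gripper": 0}, {"dp": [0.006, -0.04, 0], "angular": [0, 0, 0], "gripper": 0}, {"dp": [0.003, -0.02, 0], "angular": [0, 0, 0], "gripper": 0}, {"dp": [0, 0, 0], "angular": [0, 0, 0], "gripper": 0}, {"dp": [0, -0.004, 0], "angular": [0, 0, 0], "gripper": 0}, {"dp": [0, -0.004, 0], "angular": [0, 0, 0], "gripper": 0}, {"dp": [0, -0.004, 0], "angular": [0, 0, 0], "gripper": 0}, {"dp": [0, -0.004, 0], "angular": [0, 0, 0], "gripper": 0}]}}

```text
clock: 25.55
position: [0.4553, -0.0566, 0.0022]
ee_rot: [-0.497, 0.576, -0.411, -0.503]
contact_force: [0.0, 0.5, -0.0]
width: 0.0001
```

```bash
python3 st.py
```

```text
25.55 [-0.0596  0.0527  0.0022] F hx,hy,z [ 0.1   0.51 -0.  ] M [0.03 0.01 0.02]
tilt err [ 0.0014 -0.0003  0.1016]
```

{"fn": "arm_command", "kwargs": {"series": [{"dp": [0, -0.004, 0], "angular": [0, 0, 0], "gripper": 0}, {"dp": [0, -0.004, 0], "angular": [0, 0, 0], "gripper": 0}, {"dp": [0, -0.004, 0], "angular": [0, 0, 0], "gripper": 0}, {"dp": [0, -0.004, 0], "angular": [0, 0, 0], "gripper": 0}, {"dp": [0, -0.004, 0], "angular": [0, 0, 0], "gripper": 0}, {"dp": [0, -0.004, 0], "angular": [0, 0, 0], "gripper": 0}, {"dp": [0, -0.004, 0], "angular": [0, 0, 0], "gripper": 0}, {"dp": [0, -0.004, 0], "angular": [0, 0, 0], "gripper": 0}]}}

```text
clock: 26.55
position: [0.4593, -0.0559, 0.0028]
ee_rot: [-0.497, 0.576, -0.411, -0.503]
contact_force: [0.0, 0.4, 0.4]
width: -0.0002
```

```bash
python3 st.py
```

```text
26.55 [-0.0556  0.0527  0.0028] F hx,hy,z [0.07 0.36 0.38] M [-0.03  0.05 -0.04]
tilt err [ 0.0014 -0.0003  0.1016]
```

{"fn": "arm_command", "kwargs": {"series": [{"dp": [0.004, -0.004, 0], "angular": [0, 0, 0], "gripper": 0}, {"dp": [0.002, -0.004, 0], "angular": [0, 0, 0], "gripper": 0}, {"dp": [0.001, -0.004, 0], "angular": [0, 0, 0], "gripper": 0}, {"dp": [0.001, -0.004, 0], "angular": [0, 0, 0], "gripper": 0}, {"dp": [0.001, -0.004, 0], "angular": [0, 0, 0], "gripper": 0}, {"dp": [0.001, -0.004, 0], "angular": [0, 0, 0], "gripper": 0}, {"dp": [0.001, -0.004, 0], "angular": [0, 0, 0], "gripper": 0}, {"dp": [0.001, -0.004, 0], "angular": [0, 0, 0], "gripper": 0}]}}

```text
clock: 27.55
position: [0.4606, -0.055, 0.0014]
ee_rot: [-0.496, 0.575, -0.412, -0.505]
contact_force: [-3.1, -1.9, 2.4]
width: 0.0002
```

```bash
python3 st.py
```

```text
27.55 [-0.0542  0.0534  0.0014] F hx,hy,z [-3.39 -1.39  2.39] M [-0.23  0.59  0.03]
tilt err [0.0023 0.0005 0.0984]
```

Left strip held 3.4 N without moving. I retreat, lift and go to the right strip.

{"fn": "arm_command", "kwargs": {"series": [{"dp": [0, -0.0035, 0], "angular": [0, 0, 0], "gripper": 0}, {"dp": [0, 0.12, 0], "angular": [0, 0, 0], "gripper": 0}, {"dp": [0, 0.16, 0], "angular": [0, 0, 0.002], "gripper": 0}, {"dp": [-0.1, 0.05, 0], "angular": [0, 0, 0], "gripper": 0}, {"dp": [-0.1, 0, 0], "angular": [0, 0, 0], "gripper": 0}, {"dp": [0, 0, -0.2], "angular": [0, 0, 0], "gripper": 0}, {"dp": [0, 0, -0.2], "angular": [0, 0, 0], "gripper": 0}, {"dp": [0, 0, 0], "angular": [0, 0, 0], "gripper": 0}]}}

```text
clock: 28.55
position: [0.4251, -0.1117, 0.0226]
ee_rot: [-0.496, 0.576, -0.412, -0.502]
contact_force: [-0.1, -0.0, 0.3]
width: -0.0001
```

```bash
python3 st.py
```

```text
28.55 [-0.0987  0.0035  0.0226] F hx,hy,z [-0.12  0.01  0.29] M [-0.04  0.07 -0.01]
tilt err [ 0.0006 -0.0015  0.1007]
```

{"fn": "arm_command", "kwargs": {"series": [{"dp": [0, 0, -0.2], "angular": [0, 0, 0], "gripper": 0}, {"dp": [0, 0, -0.2], "angular": [0, 0, 0], "gripper": 0}, {"dp": [0, 0, -0.1], "angular": [0, 0, 0], "gripper": 0}, {"dp": [0, 0, 0], "angular": [0, 0, 0], "gripper": 0}, {"dp": [0, 0, 0], "angular": [0, 0, 0], "gripper": 0}, {"dp": [0.07, 0.011, 0], "angular": [0, 0, 0], "gripper": 0}, {"dp": [0.06, 0.01, 0], "angular": [0, 0, 0], "gripper": 0}, {"dp": [0, 0, 0], "angular": [0, 0, 0], "gripper": 0}]}}

```text
clock: 29.55
position: [0.4315, -0.1658, 0.0065]
ee_rot: [-0.497, 0.574, -0.411, -0.505]
contact_force: [0.3, 0.5, 0.5]
width: -0.0001
```

```bash
python3 st.py
```

```text
29.55 [-0.1016 -0.0509  0.0065] F hx,hy,z [0.41 0.46 0.47] M [-0.04  0.06 -0.02]
tilt err [0.0011 0.0021 0.0993]
```

{"fn": "arm_command", "kwargs": {"series": [{"dp": [0.02, 0, -0.065], "angular": [0, 0, 0], "gripper": 0}, {"dp": [0, 0, 0], "angular": [0, 0, 0], "gripper": 0}, {"dp": [0.012, -0.08, 0], "angular": [0, 0, 0], "gripper": 0}, {"dp": [0.012, -0.08, 0], "angular": [0, 0, 0], "gripper": 0}, {"dp": [0.01, -0.06, 0], "angular": [0, 0, 0], "gripper": 0}, {"dp": [0.002, -0.015, 0], "angular": [0, 0, 0], "gripper": 0}, {"dp": [0, 0, 0], "angular": [0, 0, 0], "gripper": 0}, {"dp": [0, 0, 0], "angular": [0, 0, 0], "gripper": 0}]}}

```text
clock: 30.55
position: [0.4644, -0.1688, 0.0042]
ee_rot: [-0.497, 0.574, -0.411, -0.504]
contact_force: [0.3, 0.7, -0.7]
width: 0.0002
```

```bash
python3 st.py
```

```text
30.55 [-0.0696 -0.0594  0.0042] F hx,hy,z [ 0.43  0.66 -0.73] M [0.02 0.01 0.  ]
tilt err [0.0015 0.0017 0.0998]
```

{"fn": "arm_command", "kwargs": {"series": [{"dp": [0.001, -0.005, 0], "angular": [0, 0, 0], "gripper": 0}, {"dp": [0.001, -0.005, 0], "angular": [0, 0, 0], "gripper": 0}, {"dp": [0.001, -0.005, 0], "angular": [0, 0, 0], "gripper": 0}, {"dp": [0.001, -0.004, 0], "angular": [0, 0, 0], "gripper": 0}, {"dp": [0.0006, -0.004, 0], "angular": [0, 0, 0], "gripper": 0}, {"dp": [0.0006, -0.004, 0], "angular": [0, 0, 0], "gripper": 0}, {"dp": [0.0006, -0.004, 0], "angular": [0, 0, 0], "gripper": 0}, {"dp": [0.0006, -0.004, 0], "angular": [0, 0, 0], "gripper": 0}]}}

```text
clock: 31.55
position: [0.4682, -0.1681, 0.0041]
ee_rot: [-0.497, 0.574, -0.411, -0.504]
contact_force: [-1.1, -0.9, 0.3]
width: -0.0001
```

```bash
python3 st.py
```

```text
31.55 [-0.0657 -0.0593  0.0041] F hx,hy,z [-1.26 -0.7   0.25] M [-0.01  0.03 -0.  ]
tilt err [0.0011 0.0019 0.0996]
```

{"fn": "arm_command", "kwargs": {"series": [{"dp": [0.0006, -0.004, 0], "angular": [0, 0, 0], "gripper": 0}, {"dp": [0.0006, -0.004, 0], "angular": [0, 0, 0], "gripper": 0}, {"dp": [0.0006, -0.004, 0], "angular": [0, 0, 0], "gripper": 0}, {"dp": [0.0006, -0.004, 0], "angular": [0, 0, 0], "gripper": 0}, {"dp": [0.0006, -0.004, 0], "angular": [0, 0, 0], "gripper": 0}, {"dp": [0.0006, -0.004, 0], "angular": [0, 0, 0], "gripper": 0}, {"dp": [0.0006, -0.004, 0], "angular": [0, 0, 0], "gripper": 0}, {"dp": [0.0006, -0.004, 0], "angular": [0, 0, 0], "gripper": 0}]}}

```text
clock: 32.55
position: [0.4698, -0.1676, 0.0039]
ee_rot: [-0.495, 0.574, -0.412, -0.506]
contact_force: [-4.4, -2.6, 3.7]
width: 0.0001
```

```bash
python3 st.py
```

```text
32.55 [-0.0641 -0.0591  0.0039] F hx,hy,z [-4.82 -1.85  3.66] M [-0.43  0.7  -0.02]
tilt err [0.0023 0.0021 0.0969]
```

Right strip held too, with force up to about 4.8 N. I retreat, rise and check the strip positions.

{"fn": "arm_command", "kwargs": {"series": [{"dp": [0, 0.15, 0], "angular": [0, 0, 0], "gripper": 0}, {"dp": [0, 0.2, 0], "angular": [0, 0, 0], "gripper": 0}, {"dp": [-0.2, 0.05, 0], "angular": [0, 0, 0], "gripper": 0}, {"dp": [-0.3, 0, 0], "angular": [0, 0, 0.05], "gripper": 0}, {"dp": [-0.3, 0, 0.2], "angular": [0, 0, 0.05], "gripper": 0}, {"dp": [-0.2, 0, 0.2], "angular": [0, 0, 0], "gripper": 0}, {"dp": [0, 0, 0], "angular": [0, 0, 0], "gripper": 0}, {"dp": [0, 0, 0], "angular": [0, 0, 0], "gripper": 0}]}}

```text
clock: 33.55
position: [0.3982, -0.1282, 0.1163]
ee_rot: [0.457, -0.536, 0.456, 0.544]
contact_force: [-0.5, -0.1, -0.5]
width: 0.0001
```

```bash
python3 - <<'E'
import st
from h import *
d,W=cloud('wrist'); cv2.imwrite('pics/w7.png',d['image']); P=H(W)
f=(P[...,2]>.03)&(P[...,2]<.052)&(P[...,0]<-.034)&(P[...,0]>-.075)&(abs(P[...,1])<.075)
n,l,sts,cen=cv2.connectedComponentsWithStats(f.astype(np.uint8))
for i in range(1,n):
    if sts[i,4]>15: q=P[l==i]; print(sts[i],'2%',np.percentile(q,2,axis=0).round(4),'max',q.max(0).round(4),'med',np.median(q,0).round(4))
d,W=cloud('top'); im=d['image']; a=cv2.imread('pics/top0.png')
cv2.imwrite('pics/tt.png',np.vstack([cv2.resize(x[130:245,240:390],None,fx=2.6,fy=2.6,interpolation=cv2.INTER_CUBIC) for x in (a,im)]))
E
```

```text
33.55 [-0.128  -0.0083  0.1163] F hx,hy,z [-0.54 -0.06 -0.46] M [ 0.02 -0.01 -0.03]
tilt err [-0.0014  0.0059 -0.0039]
[193 256  15  29 383] 2% [-0.0579 -0.0651  0.0315] max [-0.034  -0.0534  0.0424] med [-0.0485 -0.0589  0.0406]
[308 264  15  19 234] 2% [-0.048   0.0444  0.0308] max [-0.0341  0.0564  0.0404] med [-0.043   0.0498  0.0383]
```

View pics/w7.png

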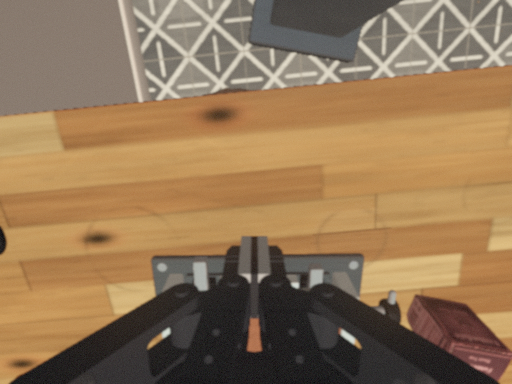

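View pics/tt.png

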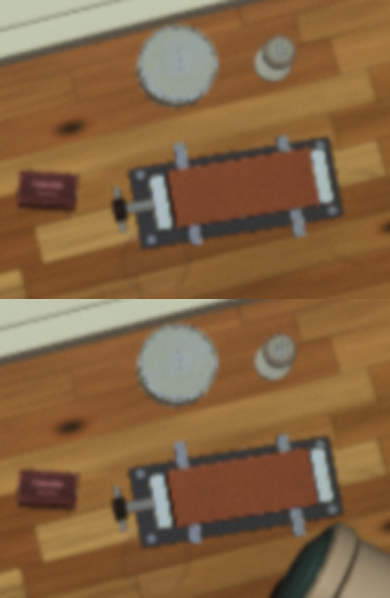

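Strip fronts are unchanged: left -48.4 to -48.0 mm, right -58.1 to -57.9 mm. Before and after top views agree, with strips at (195,235) and (298,222) in both and the bystanders unmoved. The arm is clear, so I hand in.

```bash
python3 -c "
from rig import sign_off; print(sign_off())"
```

```text
the job is handed in; nothing more can be done
None
```

I pressed the stone down on the left, right, left and right in turn, and handed the job in at about 34 s. Neither end went lower on the second round, with readings up to about 20 N on the right and 22 N on the left. The stone's top then stood about 66.5 mm up over the left strip and 68.5 mm over the right.

- **Push check:** the left strip held about 3.4 N and the right about 4.8 N, which is more than the 3 N asked.
- **Strip positions:** the front ends measured the same before and after the pushes, to within 0.5 mm. In the top view the tin, shaker and raisin box had not moved. I did not check the tea caddy and spice jar at the end.
- **What disagreed:**
  - The fingertips really end about 30 mm short of the reported TCP. I found this from the images and allowed for it.
  - One approach with the tool leaned drifted about 20 mm too far back over the left strip. The picture and the force reading showed nothing touched, and I corrected it.
- **Limit of the checks:** forces were read only at the end of each 1 s call, so short peaks in between were not seen.

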